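Dry a washed block under the locked-on heat gun

ROBOT

A 6-joint arm with a two-finger parallel gripper is mounted at the origin on a cart in front of the work surface, level with it; the furniture and walls round the work are solid. World frame = base frame: x ahead of the robot, y to its left, z up, the work surface at z = 0. Lengths are in m, angles in rad, forces in N, time in s.
With the tool pointing down it reaches from about 0.25 to 0.725 m from the base axis. Payload 9.7 kg.
Tool frame: the origin (TCP) lies at the very end of the fingers, on their centre line; the grasp point (between the pads) lies 19 mm behind it; z points along the fingers, y is the line along which they close (so a half turn about z gives the same grasp; the last joint's range is limited). The gripper opens to 85 mm and grips with 20 to 120 N. Pads are 22 mm wide; open, the fingers measure 114 mm over their backs; the gripper's body (76 mm by 85 mm) begins 54 mm behind the grasp point. The pads swing forward as they close: fully open they stand 13 mm farther back than shut.
Start: joints at [-1.141, 0.087, 0.176, 1.66, 0, 1.571], TCP at [0.229, -0.5, 0.231] pointing down, gripper open.
Joint ranges: [-3.13, 3.13], [-0.85, 1.81], [-1.15, 1.24], [-2.2, 2.28], [-1.44, 1.52], [-3.14, 3.14]. Speed limits (rad/s): [2.22, 2.22, 2.57, 3.14, 3.14, 3.14].

INTERFACE

Orientations are given as a unit quaternion [x, y, z, w].
In Python, from rig import env, eyes, models gives the robot as it stands. The module is installed in compiled form; this text tells all that it offers.
- The arm moves only by the tool drive_tool, never from a script. Its argument "plan" is one flat list of numbers, 6 for each row, row after row: the shift along the tool's x, y, z in mm, then the turn, a rotation vector about the tool's x, y, z in rad. A call has 1 to 20 rows; each row shifts and turns the commanded pose from where the row before left it, along the tool's axes as they then stand; what a row does not reach is not made up. A row lasts 1/8 s, in which the tool goes at most 62.5 mm and 10.7 degrees, less where a joint would pass 70% of its speed; a pose out of reach is approached as far as the arm can. A call is refused whole if a number of a shift passes 62.5 or a number of a turn 0.188, either way. A call with a gripper value outside its range is refused whole. "fingers" is the opening, from 0 (shut) to 1 (fully open), set as the call begins (left out, the last holds). The fingers move at their own pace and stop on an object; the grip force is fixed at half the most. Time passes only in rows, so rows that do not move let the fingers close. It gives the time, the measured TCP pose, the force, the opening and the grip force at its end, in the units of the state.
- env.get_state(): the state, without advancing time (a new reading comes with each control period).
- eyes.get_image(name): name is "scene" or "side" or "wrist"; returns (picture, depth): 420x560x3 uint8, red, green, blue; 420x560 float32, m along the optical axis (not along the pixel's ray), 0 where there is no reading.
- eyes.camera_params(name): a dict with "vfov" (degrees; the focal length in pixels is half the picture's height over the tangent of half this angle, whatever the lens; pixels are square), "cx", "cy" (the principal point, pixels), "R" (3x3) and "t" (3): a world point X has camera coordinates R X + t; the wrist camera has in their place "hand_eye" (4x4, takes a point from camera to tool coordinates, whose origin is the TCP and whose axes are the flange's). Camera axes: x right, y down, z forward; pixel columns grow to the right and rows downward; lengths in m; the calibration is good to about 2 mm. The wrist camera is an equidistant fisheye: a pixel r from the principal point sees the ray r / f radians off the axis. A picture is of the moment at which its call begins: read the wrist's pose just before it. camera_params takes no time and is no camera call.
- env.hand_in(): hands the job in; it is judged then, once.
Trained networks look in the newest picture that a camera, given by its name, has taken for a name from the list of things; names that differ only in an ending like _2 or _b are one class to them, and where a whole thing is asked for, a point or a joint stands for the part that bears it (a point fixed in the world has none). Each returns a list of dicts, best first, with "conf" (0 to 1); they miss things now and then, are a little off and sometimes report something else, mostly with a low value. They report only what shows in the picture. A call takes as long as a camera call. They do not tell look-alikes from the thing itself.
- models.recognise(camera, thing): "pixel" ([column, row] in pixels, amid what is visible of it).
- models.outline_of(camera, thing): "region" (420x560 bool, what is visible of it) and "pixel" ([column, row] in pixels, amid what is visible of it).
The state is a dict: "clock": time; "joint_positions": joint angles; "joint_vel": joint speeds; "effort": joint torques, N m; "tool_pos": TCP position; "tool_rot": TCP orientation; "contact_force": force on the tool from outside, world axes, zero at the start; "ft_torque": the same for the moment, N m; "width": finger opening in m; "grip_force": force on a finger pad.
Only numpy, scipy, OpenCV 4.12 (cv2) and the standard library are available. Lean on these libraries where they do the work, as an engineer would, in place of code of your own. Each camera call takes 0.05 s, during which the arm holds its last target. There are 200 camera calls.

TASK

Pick up the washed wooden block and lay it flat in the middle of the round drying plate in front of the heat gun's nozzle. Then switch the gun on for good: squeeze its trigger all the way, press the lock-on button on the gun's flank while the trigger is squeezed, then ease the trigger so that it stays held in by the lock when you let go. Leave the two plaster moulds where they are.

Things in the scene. Friction and masses are not known exactly. Their poses are not given: they have to be found in the camera images.
- wood_block: Loose light wooden block 45 x 90 x 30 mm (x, y, z), lying flat; origin at the centre of its underside, its long side along its own y.
- large_mould: Bystander: pale plaster mould, a loose block 75 x 101 x 36 mm with a chipped corner; origin at the centre of its underside.
- small_mould: Bystander: pale plaster mould, a loose block 66 x 86 x 30 mm with an uneven top; origin at the centre of its underside.
- gun_stand: Stand bolted to the table (dark steel base 150x345x8 mm, place and yaw vary) with a grey heat gun clamped on its side and a drying plate. Origin on the table under the handle's root; x away from the handle, y along the nozzle, z up. Barrel 60 mm thick, axis level along y at x=0, z=150, from y=-54 to 86 mm, then a 42 mm nozzle to y=118. Fixed parts all.
- trigger_face (a point): Middle of the nozzle-side face of the black trigger, 40 mm along the handle x 20 mm high, slippery like the handle (friction 0.2). Its axes: x up the handle to the barrel, y to the nozzle, z square out of the tilted upper flank. At rest 65 mm from the barrel axis along x, 8 mm above the handle's middle along z, 52 mm along y from the handle's back; squeezed 40 mm, locked 45 mm from it.
- button_top (a point): Middle of the top of the black lock-on button, a square 26x26 mm cap on the flank plate before the trigger; axes as trigger_face. At rest 3 mm farther along y than the trigger's face and 10 mm lower in z (level with the trigger's lower edge). It goes in along -z to end 10 mm lower. A fingertip lying against the trigger's face stands over it, so pushing the hand along -z presses it.
- trigger (a joint): Trigger travel in m: 0 at rest, 0.012 squeezed fully home; spring 3 N at rest to 8 N. While the button is in, easing the trigger lets it come back only to about 0.0065, where it catches and keeps the button in.
- lock_button (a joint): Button travel in m: 0 out, 0.010 fully in; spring 1.5 to 3 N. It is blocked after 0.7 mm unless the trigger is squeezed beyond 0.0105; press it in by 8 mm or more. Caught by the eased trigger it stays at about 0.006. Squeezing the trigger again frees it.
- plate_top (a point): Centre of the top of the pale round drying plate (120 mm diameter, 15 mm thick, on a post, top 112 mm above the table, 82 mm in front of the nozzle's mouth); axes as the stand's.
- handle_mid (a point): Middle of the gun's handle, 83 mm from the barrel axis (axes as the stand's). The handle, 36x36 mm and 142 mm long from the barrel axis, droops 28 degrees below level toward the stand's -x (the robot's left), so the gun's upper flank leans 28 degrees that way. Reach trigger and button square to this flank: the barrel with a control housing (top 43 mm from the axis) stands higher just behind them.
- guard_mid (a point): Top middle of the guard bar (10 mm thick, 86 mm along the handle) on the far side of the finger opening from the trigger; axes as the stand's. Clear room inside it: 41 mm along the gun's y from the resting trigger to the bar, 69 mm along the handle from barrel to end bar, both centred near the button; its floor lies 13 mm below the button's resting top, its top 12 mm above that.
Mind the look-alikes: they are no part of the job. Leave any pink look-alike of the wood_block alone.

How it is judged:
By the outcome, as a careful person would: the job done as asked, in the order asked, and still so for the second after the job is handed in, with the robot touching nothing.
It also fails if it takes over 54 s, if anything falls off the work surface, if the arm or the gripper's body presses on something with over 40 N, if the wrist force passes 120 N, or if a joint passes its speed limit or range.

## Working session

There is one attempt and no reset: what is moved stays moved. The work goes in short steps, Python scripts to look and compute and a tool call to move; the robot and the scene stay as the last step left them, time stands still between calls to the robot, and variables do not carry over. Pictures are saved under pics/ and viewed, at most 10 in all, crops included, and the job is handed in when it is done.

Besides the shell and the picture viewer there is one more tool, called in YAML: its name, and indented under it one key for each argument. drive_tool: Moves the arm, as the interface text tells. Its arguments: {"type":"object","properties":{"plan":{"type":"array"},"fingers":{"type":"number"}},"required":["plan"]}

```bash
mkdir -p pics; cat > h.py <<'E'
import numpy as np,cv2
from scipy.spatial.transform import Rotation as Ro
from rig import env,eyes,models
def pts(name,img_depth,cp):
    d=img_depth;H,W=d.shape;f=H/2/np.tan(np.radians(cp['vfov'])/2)
    v,u=np.mgrid[:H,:W];x=(u-cp['cx'])/f;y=(v-cp['cy'])/f
    P=np.stack([x*d,y*d,d],-1)
    return (P-cp['t'])@np.array(cp['R'])
def wpts(d,cp,st):
    H,W=d.shape;f=H/2/np.tan(np.radians(cp['vfov'])/2)
    v,u=np.mgrid[:H,:W];x=u-cp['cx'];y=v-cp['cy'];r=np.hypot(x,y)+1e-9;th=r/f
    t=np.tan(th);P=np.stack([x/r*t*d,y/r*t*d,d],-1)
    he=np.array(cp['hand_eye']);P=P@he[:3,:3].T+he[:3,3]
    return P@Ro.from_quat(st['tool_rot']).as_matrix().T+np.array(st['tool_pos'])
def look(name):
    st=env.get_state();im,d=eyes.get_image(name);cp=eyes.camera_params(name)
    P=wpts(d,cp,st) if name=='wrist' else pts(name,d,cp)
    return im,d,P
def save(im,n): cv2.imwrite('pics/'+n,im[...,::-1])
E
python3 - <<'E'
from h import *
ims=[]
for n in ['scene','side']:
    im,d,P=look(n);save(im,n+'0.png');np.savez('/tmp/%s.npz'%n,im=im,d=d,P=P)
    for t in ['wood_block','large_mould','small_mould','trigger_face','button_top','gun_stand','plate_top']:
        for r in models.outline_of(n,t)[:3]:
            m=r['region']&(d>0);p=P[m]
            if len(p): print(n,t,round(r['conf'],2),np.round(r['pixel']),m.sum(),np.round(np.median(p,0),3),np.round(np.percentile(p,[3,97],axis=0),3).tolist(),im[m].mean(0).round())
print(env.get_state())
E
```

```text
scene wood_block 0.83 [398. 268.] 407 [ 0.507 -0.654  0.03 ] [[0.475, -0.677, 0.006], [0.561, -0.625, 0.036]] [153.  91. 110.]
scene wood_block 0.65 [294. 256.] 391 [ 0.426 -0.34   0.029] [[0.395, -0.376, 0.007], [0.464, -0.301, 0.036]] [120. 107.  86.]
scene wood_block 0.53 [194. 204.] 3416 [0.498 0.075 0.056] [[0.386, 0.021, 0.007], [0.693, 0.173, 0.181]] [67. 68. 68.]
scene large_mould 0.76 [331. 243.] 626 [ 0.545 -0.426  0.034] [[0.509, -0.472, 0.006], [0.591, -0.368, 0.042]] [106. 102.  92.]
scene small_mould 0.76 [250. 248.] 413 [ 0.416 -0.197  0.028] [[0.388, -0.235, 0.005], [0.458, -0.16, 0.035]] [106. 100.  86.]
scene gun_stand 0.8 [195. 206.] 3374 [0.498 0.075 0.049] [[0.383, 0.021, 0.006], [0.692, 0.175, 0.181]] [66. 68. 68.]
scene plate_top 0.82 [195. 204.] 3493 [0.497 0.075 0.049] [[0.382, 0.02, 0.006], [0.695, 0.176, 0.182]] [67. 68. 68.]
side wood_block 0.77 [295. 198.] 349 [ 0.44  -0.325  0.028] [[0.401, -0.366, 0.004], [0.475, -0.288, 0.035]] [182. 169. 134.]
side wood_block 0.75 [230. 158.] 282 [ 0.528 -0.638  0.028] [[0.483, -0.669, 0.005], [0.568, -0.621, 0.035]] 
[... 1148 characters left out ...]
ions': array([-1.14099117e+00,  8.68774572e-02,  1.75906261e-01,  1.65979555e+00,
        1.42929155e-05,  1.57081858e+00]), 'joint_vel': array([ 1.00737245e-03, -2.36954669e-03, -8.06851253e-05, -1.34450288e-04,
        2.35228823e-04, -6.72171867e-04]), 'effort': array([ 1.26328170e-03, -5.20049572e+01,  4.64838839e+01,  1.16761046e-03,
        2.71269198e-05,  1.15919912e-05]), 'tool_pos': array([ 0.22918509, -0.49997381,  0.23129978]), 'tool_rot': array([9.76999546e-01, 2.13241380e-01, 1.01362557e-05, 1.29258699e-05]), 'contact_force': array([-0.29411259,  0.00153404, -0.51578225]), 'ft_torque': array([0.00224112, 0.06601517, 0.00207753]), 'grip_force': 0.0, 'width': 0.08574816369786074}
```

View pics/side0.png

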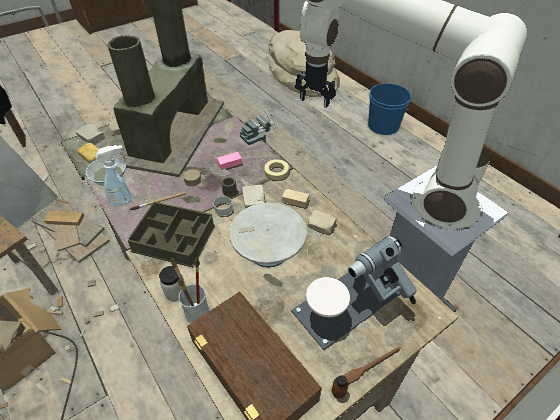

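View pics/scene0.png

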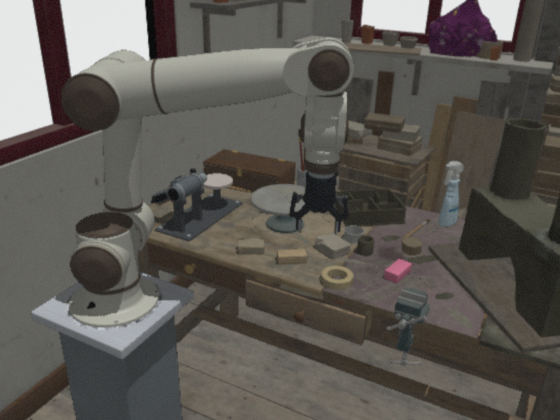

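Candidates in the side picture: the tan block (295,198), the pink look-alike (230,160), the large mould (254,192) and the small mould (321,222). The tan one fits. The plate is the white disc on the stand (327,297), not the big turntable (268,232).

```bash
python3 - <<'E'
from h import *
z=np.load('/tmp/side.npz');im,d,P=z['im'],z['d'],z['P']
c=im[170:320,230:430];save(cv2.resize(c,(800,600),interpolation=cv2.INTER_CUBIC),'crop1.png')
# block top
for n in ['side','scene']:
    z=np.load('/tmp/%s.npz'%n);I,D,Q=z['im'],z['d'],z['P']
    m=(D>0)&(Q[...,2]>.022)&(Q[...,2]<.04)&(np.hypot(Q[...,0]-.435,Q[...,1]+.335)<.062)
    q=Q[m]; r=cv2.minAreaRect((q[:,:2]*1000).astype(np.float32)); print(n,'block',len(q),r,np.median(q[:,2]))
    # plate
    m=(D>0)&(np.abs(Q[...,2]-.112)<.006)&(I.min(-1)>(200 if n=='side' else 120))&(Q[...,0]>.55)&(Q[...,0]<.85)&(Q[...,1]>-.05)&(Q[...,1]<.25)
    q=Q[m];r=cv2.minEnclosingCircle((q[:,:2]*1000).astype(np.float32));print('plate',len(q),r,q.mean(0))
    m=(D>0)&(Q[...,2]>.165)&(Q[...,2]<.2)&(Q[...,0]>.35)&(Q[...,0]<.68)&(Q[...,1]>0)&(Q[...,1]<.22)
    q=Q[m];l=cv2.fitLine((q[:,:2]*1000).astype(np.float32),cv2.DIST_HUBER,0,.01,.01).ravel();print('barrel',len(q),l,np.degrees(np.arctan2(l[1],l[0])),np.percentile(q,[2,98],axis=0))
    m=(D>0)&(Q[...,2]>.004)&(Q[...,2]<.013)&(Q[...,0]>.3)&(Q[...,0]<.85)&(Q[...,1]>-.05)&(Q[...,1]<.22)&(I.max(-1)<(95 if n=='side' else 60))
    k=cv2.morphologyEx(m.astype(np.uint8),cv2.MORPH_OPEN,np.ones((3,3)))>0
    q=Q[k];print('base',len(q),cv2.minAreaRect((q[:,:2]*1000).astype(np.float32)))
E
```

```text
side block 251 ((435.39752197265625, -331.52398681640625), (50.204376220703125, 89.73306274414062), 33.73705291748047) 0.02997599071399207
plate 1277 ((646.3064575195312, 86.84110260009766), 59.743892669677734) [0.6474863  0.08851854 0.11212892]
barrel 881 [ 9.9696505e-01 -7.7850193e-02  4.8348502e+02  9.4900055e+01] -4.4650054 [[0.40247058 0.06461021 0.16554436]
 [0.55471935 0.12444849 0.18900992]]
base 1256 ((565.0536499023438, 136.05032348632812), (104.73698425292969, 279.5628662109375), 77.75592041015625)
scene block 290 ((433.78411865234375, -333.79608154296875), (55.61320877075195, 89.96173095703125), 33.33442306518555) 0.03132038914378428
plate 269 ((642.053466796875, 87.37765502929688), 63.6203727722168) [0.64194415 0.07690106 0.11409703]
barrel 403 [ 9.9880600e-01 -4.8852067e-02  4.6012256e+02  7.7958382e+01] -2.8001318 [[0.39107233 0.05716694 0.16552938]
 [0.55249053 0.11566629 0.19034645]]
base 208 ((543.7203369140625, 107.78427124023438), (111.9197006225586, 295.8022155761719), 89.56721496582031)
```

View pics/crop1.png

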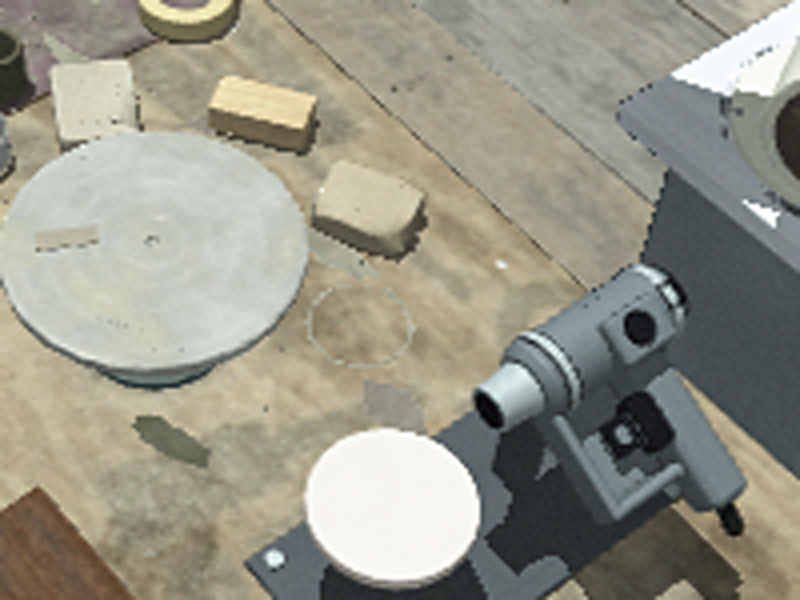

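Crop: tan wood block at (262,112), distinct from the greyer moulds at (95,100) and (370,210). The drying plate is at (393,505), and the trigger, button and guard bar are around (635,430). Now moving above the block.

```bash
cat >> h.py <<'E'
def plan(waypoints,dp=1,start=None):
    "waypoints: (pos m, R matrix, rows)"
    st=env.get_state();p=np.array(st['tool_pos'])*1000;R=Ro.from_quat(st['tool_rot'])
    if start: p,R=np.array(start[0])*1000,Ro.from_matrix(start[1])
    for q,T,n in waypoints:
        q=np.array(q)*1000;T=Ro.from_matrix(T)
        for i in range(n):
            k=n-i
            s=np.round(R.inv().apply((q-p)/k),dp);w=np.round((R.inv()*T).as_rotvec()/k,3)
            print(', '.join('%g'%(x+0.) for x in np.r_[s,w]),end=', ')
            p=p+R.apply(s);R=R*Ro.from_rotvec(w)
        print()
    print('end',p.round(1),np.degrees((R.inv()*T).magnitude()))
def down(yawy):
    a=np.radians(yawy);y=np.array([np.cos(a),np.sin(a),0]);z=np.array([0,0,-1.]);return np.c_[np.cross(y,z),y,z]
E
python3 - <<'E'
from h import *
plan([([.4345,-.333,.20],down(33.5),11),([.4345,-.333,.20],down(33.5),1)])
E
```

```text
23.3, -6, 2.8, 0, 0, -0.157, 23.9, -2.3, 2.9, 0, 0, -0.157, 24, 1.5, 2.8, 0, 0, -0.157, 23.5, 5.2, 2.9, 0, 0, -0.157, 22.4, 8.8, 2.8, 0, 0, -0.157, 20.7, 12.2, 2.9, 0, 0, -0.157, 18.6, 15.3, 2.8, 0, 0, -0.157, 16, 18, 2.9, 0, 0, -0.157, 12.9, 20.3, 2.8, 0, 0, -0.157, 9.6, 22.1, 2.9, 0, 0, -0.156, 6.1, 23.3, 2.8, 0, 0, -0.157, 
0, 0, 0, 0, 0, 0, 
end [ 434.5 -333.   200. ] 0.01736444593251536
```

drive_tool:
  plan: [23.3,-6,2.8,0,0,-0.157,23.9,-2.3,2.9,0,0,-0.157,24,1.5,2.8,0,0,-0.157,23.5,5.2,2.9,0,0,-0.157,22.4,8.8,2.8,0,0,-0.157,20.7,12.2,2.9,0,0,-0.157,18.6,15.3,2.8,0,0,-0.157,16,18,2.9,0,0,-0.157,12.9,20.3,2.8,0,0,-0.157,9.6,22.1,2.9,0,0,-0.156,6.1,23.3,2.8,0,0,-0.157,0,0,0,0,0,0]
  fingers: 1

```text
clock: 2.3
tool_pos: [0.4353, -0.3321, 0.1996]
tool_rot: [0.472, 0.881, 0.0, -0.0]
contact_force: [-0.4, -0.6, -0.4]
width: 0.0851
grip_force: 0.0
```

```bash
python3 - <<'E'
from h import *
st=env.get_state();print(st['tool_pos'],st['joint_positions'].round(2),(Ro.from_quat(st['tool_rot']).inv()*Ro.from_matrix(down(33.5))).magnitude())
im,d,P=look('wrist');save(im,'w1.png')
for r in models.outline_of('wrist','wood_block')[:2]:
    m=r['region']&(d>0)&(P[...,2]>.026)&(P[...,2]<.036);q=P[m];print(r['conf'],r['pixel'],len(q),np.median(q[:,2]))
    if len(q)>50:print(cv2.minAreaRect((q[:,:2]*1000).astype(np.float32)))
E
```

```text
[ 0.43528088 -0.33211304  0.19964624] [-0.65  0.07  0.1   1.6   0.    0.33] 0.0026000270106207425
0.61 [280.3, 186.5] 3923 0.030222506559597573
((435.8523864746094, -330.30633544921875), (45.202125549316406, 90.20027923583984), 35.493778228759766)
```

View pics/w1.png

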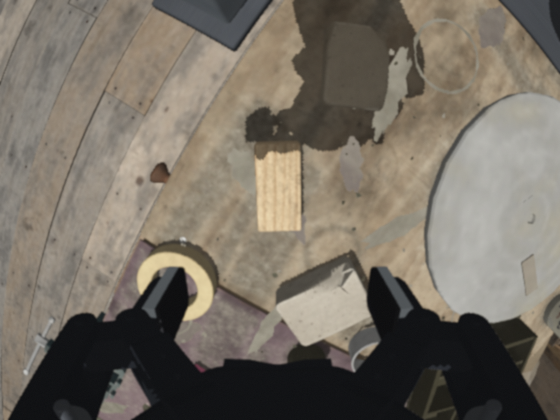

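The wood block is at (280,187), measuring 45.2x90.2 mm, top at 30 mm, so it matches. Now grasping it.

```bash
python3 - <<'E'
from h import *
B=[.4359,-.3303];D=down(35.5)
plan([(B+[.06],D,4),(B+[.004],D,4)])
S=(B+[.004],D)
plan([(B+[.25],D,6),([.646,.087,.25],down(90),14)],start=S)
E
```

```text
0.4, 0.7, 35, 0, 0, -0.009, 0.4, 0.7, 35, 0, 0, -0.009, 0.3, 0.7, 35, 0, 0, -0.009, 0.3, 0.7, 35, 0, 0, -0.01, 
0, 0, 14, 0, 0, 0, 0, 0, 14, 0, 0, 0, 0, 0, 14, 0, 0, 0, 0, 0.1, 14, 0, 0, 0, 
end [ 436.  -330.3    4. ] 0.027216274445592225
0, 0, -41, 0, 0, 0, 0, 0, -41, 0, 0, 0, 0, 0, -41, 0, 0, 0, 0, 0, -41, 0, 0, 0, 0, 0, -41, 0, 0, 0, 0, 0, -41, 0, 0, 0, 
15.6, 29.5, 0, 0, 0, -0.068, 13.5, 30.5, 0, 0, 0, -0.068, 11.4, 31.4, 0, 0, 0, -0.068, 9.2, 32.1, 0, 0, 0, -0.068, 7, 32.6, 0, 0, 0, -0.068, 4.8, 33, 0, 0, 0, -0.068, 2.6, 33.3, 0, 0, 0, -0.068, 0.3, 33.4, 0, 0, 0, -0.068, -2, 33.3, 0, 0, 0, -0.068, -4.2, 33.1, 0, 0, 0, -0.068, -6.5, 32.7, 0, 0, 0, -0.068, -8.7, 32.2, 0, 0, 0, -0.068, -10.8, 31.6, 0, 0, 0, -0.068, -13, 30.8, 0, 0, 0, -0.067, 
end [646.  87. 250.] 0.011713683058714812
```

drive_tool:
  plan: [0.4,0.7,35,0,0,-0.009,0.4,0.7,35,0,0,-0.009,0.3,0.7,35,0,0,-0.009,0.3,0.7,35,0,0,-0.01,0,0,14,0,0,0,0,0,14,0,0,0,0,0,14,0,0,0,0,0,14,0,0,0,0,0,0,0,0,0,0,0,0,0,0,0]

```text
clock: 3.65
tool_pos: [0.4363, -0.3304, 0.0044]
tool_rot: [0.457, 0.89, -0.0, 0.0]
contact_force: [1.2, -1.0, -0.8]
width: 0.0857
grip_force: 0.0
```

drive_tool:
  plan: [0,0,0,0,0,0,0,0,0,0,0,0,0,0,0,0,0,0,0,0,0,0,0,0,0,0,0,0,0,0,0,0,0,0,0,0,0,0,0,0,0,0]
  fingers: 0

```text
clock: 4.53
tool_pos: [0.4364, -0.3305, 0.0046]
tool_rot: [0.457, 0.89, -0.0, 0.001]
contact_force: [-0.7, 0.1, 6.3]
width: 0.044
grip_force: 62.5
```

drive_tool:
  plan: [0,0,-41,0,0,0,0,0,-41,0,0,0,0,0,-41,0,0,0,0,0,-41,0,0,0,0,0,-41,0,0,0,0,0,-41,0,0,0]

```text
clock: 5.28
tool_pos: [0.4358, -0.3301, 0.2509]
tool_rot: [0.457, 0.89, 0.0, -0.0]
contact_force: [0.9, -0.8, -0.7]
width: 0.0438
grip_force: 61.7
```

drive_tool:
  plan: [15.6,29.5,0,0,0,-0.068,13.5,30.5,0,0,0,-0.068,11.4,31.4,0,0,0,-0.068,9.2,32.1,0,0,0,-0.068,7,32.6,0,0,0,-0.068,4.8,33,0,0,0,-0.068,2.6,33.3,0,0,0,-0.068,0.3,33.4,0,0,0,-0.068,-2,33.3,0,0,0,-0.068,-4.2,33.1,0,0,0,-0.068,-6.5,32.7,0,0,0,-0.068,-8.7,32.2,0,0,0,-0.068,-10.8,31.6,0,0,0,-0.068,-13,30.8,0,0,0,-0.067,0,0,0,0,0,0,0,0,0,0,0,0]

```text
clock: 7.28
tool_pos: [0.645, 0.0873, 0.2495]
tool_rot: [-0.001, 1.0, -0.0, -0.001]
contact_force: [0.0, 0.3, 0.0]
width: 0.0439
grip_force: 61.8
```

```bash
python3 - <<'E'
from h import *
st=env.get_state();print(st['tool_pos'],st['joint_positions'].round(2),st['width'])
im,d,P=look('wrist');save(im,'w2.png');np.savez('/tmp/w2.npz',im=im,d=d,P=P)
m=(d>0)&(np.abs(P[...,2]-.112)<.006)&(im.min(-1)>110)&(np.hypot(P[...,0]-.646,P[...,1]-.087)<.08)
q=P[m];print(len(q),cv2.minEnclosingCircle((q[:,:2]*1000).astype(np.float32)),np.median(q[:,2]))
m=(d>0)&(P[...,2]>.165)&(P[...,2]<.2)&(P[...,0]>.35)&(P[...,0]<.6)&(P[...,1]>0)&(P[...,1]<.22)
q=P[m];print(len(q),cv2.minAreaRect((q[:,:2]*1000).astype(np.float32)))
for t in ['trigger_face','button_top']:
  for r in models.outline_of('wrist',t)[:2]:
    m=r['region']&(d>0);print(t,r['conf'],r['pixel'],m.sum(),np.median(P[m],0))
E
```

```text
[0.64496891 0.08733768 0.24947096] [ 0.13  0.36  0.53  1.75 -0.    0.13] 0.0439423186304352
5395 ((645.6444091796875, 89.74427032470703), 60.06341552734375) 0.11216769787735825
5955 ((525.4599609375, 89.19640350341797), (76.48158264160156, 55.01129150390625), 0.33294954895973206)
trigger_face 0.61 [358.8, 4.9] 597 [0.4781769  0.15202526 0.13210481]
button_top 0.59 [342.3, 25.9] 575 [0.48724091 0.14101665 0.11895919]
```

View pics/w2.png

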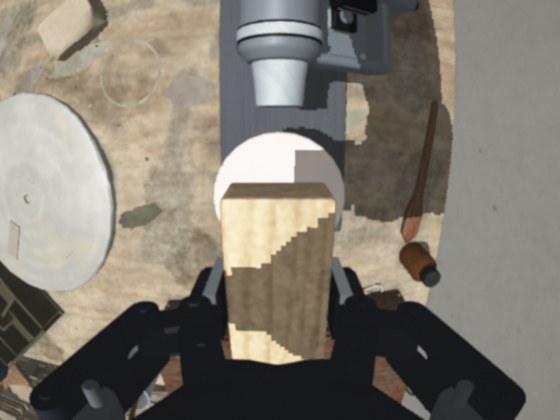

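The held block is aligned over the plate (disc around (280,195)), with the gun straight behind at yaw about 0. Lowering.

drive_tool:
  plan: [-0.6,1.7,20,0,0,0,0,0,30,0,0,0,0,0,30,0,0,0,0,0,20,0,0,0,0,0,15,0,0,0,0,0,8,0,0,0,0,0,5,0,0,0,0,0,2.5,0,0,0,0,0,1,0,0,0,0,0,0,0,0,0,0,0,0,0,0,0]

```text
clock: 8.8
tool_pos: [0.6459, 0.0893, 0.1188]
tool_rot: [-0.001, 1.0, 0.0, 0.0]
contact_force: [0.2, 0.8, -1.6]
width: 0.0441
grip_force: 61.7
```

drive_tool:
  plan: [0,0,1,0,0,0,0,0,1,0,0,0,0,0,0,0,0,0]

```text
clock: 9.18
tool_pos: [0.6458, 0.0893, 0.1166]
tool_rot: [-0.001, 1.0, 0.0, 0.0]
contact_force: [-0.8, -0.2, 1.0]
width: 0.0438
grip_force: 61.9
```

drive_tool:
  plan: [0,0,0,0,0,0,0,0,0,0,0,0,0,0,0,0,0,0,0,0,0,0,0,0,0,0,0,0,0,0,0,0,0,0,0,0]
  fingers: 0.8

```text
clock: 9.93
tool_pos: [0.6458, 0.0893, 0.1165]
tool_rot: [-0.001, 1.0, 0.0, -0.0]
contact_force: [-0.2, -0.4, -0.1]
width: 0.0687
grip_force: 0.0
```

drive_tool:
  plan: [0,0,-15,0,0,0,0,0,-30,0,0,0,0,0,-40,0,0,0,0,0,-50,0,0,0,0,0,-50,0,0,0]

```text
clock: 10.55
tool_pos: [0.6453, 0.0892, 0.3044]
tool_rot: [-0.001, 1.0, 0.0, 0.001]
contact_force: [1.4, 0.1, -0.3]
width: 0.0685
grip_force: 0.0
```

```bash
cat >> h.py <<'E'
S0=np.array([.4456,.0885]);PH=0.0
def HF(S=S0,ph=PH):
    c,s=np.cos(ph),np.sin(ph);Rs=np.array([[s,c,0],[-c,s,0],[0,0,1.]])
    a=np.radians(28);u=Rs@[np.cos(a),0,np.sin(a)];n=Rs@[-np.sin(a),0,np.cos(a)];y=Rs@[0,1,0]
    o=np.r_[S,.150];return o,u,y,n
def W(hx,y,hz,**k):
    o,u,v,n=HF(**k);return o+(u*hx+v*y+n*hz)/1000
def TR(**k):
    o,u,v,n=HF(**k);return np.c_[np.cross(-u,-n),-u,-n]
E
python3 - <<'E'
from h import *
print(W(-65,34,8),TR())
plan([(W(-65,54,130),TR(),7),(W(-65,54,130),TR(),2)])
E
```

```text
[0.4796     0.14964737 0.12654793] [[-1.         -0.         -0.        ]
 [ 0.          0.88294759 -0.46947156]
 [ 0.         -0.46947156 -0.88294759]]
20.8, 16.9, 10, 0.07, 0, 0, 20.8, 17.5, 8.8, 0.07, 0, 0, 20.8, 18.1, 7.5, 0.07, 0, 0, 20.8, 18.6, 6.3, 0.07, 0.001, 0, 20.8, 18.9, 5, 0.07, 0, 0.001, 20.8, 19.2, 3.6, 0.069, 0.001, 0, 20.8, 19.5, 2.3, 0.07, 0, 0.001, 
0, 0, 0, 0, 0, 0, 0, 0, 0, 0, 0, 0, 
end [499.6 207.  234.2] 0.02135468656820698
```

drive_tool:
  plan: [20.8,16.9,10,0.07,0,0,20.8,17.5,8.8,0.07,0,0,20.8,18.1,7.5,0.07,0,0,20.8,18.6,6.3,0.07,0,0,20.8,18.9,5,0.07,0,0,20.8,19.2,3.6,0.07,0,0,20.8,19.5,2.3,0.07,0,0,0,0,0,0,0,0,0,0,0,0,0,0]
  fingers: 0

```text
clock: 11.68
tool_pos: [0.5003, 0.207, 0.2324]
tool_rot: [-0.001, 0.97, -0.242, 0.001]
contact_force: [0.7, 0.4, 0.7]
width: 0.0
grip_force: 0.0
```

```bash
python3 - <<'E'
from h import *
st=env.get_state();print(st['tool_pos'],st['joint_positions'].round(2),st['width'])
im,d,P=look('wrist');save(im,'w3.png');np.savez('/tmp/w3.npz',im=im,d=d,P=P)
o,u,y,n=HF()
Hh=(P-o)@np.c_[u,y,n]*1000
np.save('/tmp/w3h.npy',Hh)
for t in ['trigger_face','button_top','handle_mid','guard_mid']:
  for r in models.outline_of('wrist',t)[:2]:
    m=r['region']&(d>0);print(t,r['conf'],r['pixel'],m.sum(),np.median(Hh[m],0).round(1),np.percentile(Hh[m],[5,95],axis=0).round(1).tolist())
# block on plate
m=(d>0)&(np.abs(P[...,2]-.142)<.006)&(np.hypot(P[...,0]-.646,P[...,1]-.089)<.08)
print('block',m.sum(),cv2.minAreaRect((P[m][:,:2]*1000).astype(np.float32)) if m.sum()>9 else '')
m=(d>0)&(np.abs(P[...,2]-.112)<.005)&(np.hypot(P[...,0]-.646,P[...,1]-.089)<.08)
print('plate',m.sum(),cv2.minEnclosingCircle((P[m][:,:2]*1000).astype(np.float32)) if m.sum()>9 else '')
E
```

```text
[0.50032728 0.20695219 0.23239387] [ 0.6   0.31  0.37  1.91 -0.4   0.66] 3.643213625258098e-05
trigger_face 0.61 [277.7, 166.6] 1267 [-65.5  23.3  18.2] [[-83.1, 14.1, 15.9], [-48.2, 32.8, 19.3]]
trigger_face 0.47 [72.0, 178.1] 736 [ 382.5   95.7 -341.7] [[333.2, 67.1, -360.8], [424.7, 127.4, -326.0]]
button_top 0.7 [277.7, 192.6] 357 [-65.5  43.8  -1.3] [[-76.7, 38.7, -2.5], [-54.3, 48.6, 0.0]]
handle_mid 0.72 [256.8, 164.6] 35805 [-50.8  19.1  13.7] [[-132.8, -52.5, -132.0], [12.8, 165.0, 40.2]]
handle_mid 0.56 [133.0, 117.5] 1676 [ 167.7  -13.9 -232.4] [[136.2, -48.7, -251.7], [211.7, 22.0, -220.2]]
guard_mid 0.96 [260.8, 161.9] 36262 [-50.8  19.1  13.2] [[-133.2, -53.3, -133.1], [13.2, 165.6, 40.2]]
guard_mid 0.75 [276.8, 190.9] 383 [-66.3  43.9  -1.3] [[-77.5, 38.7, -2.6], [-54.3, 49.3, -0.0]]
block 478 ((608.4939575195312, 90.70104217529297), (16.847915649414062, 44.80952072143555), 0.2791895270347595)
plate 725 ((643.6348876953125, 91.12173461914062), 59.748355865478516)
```

View pics/w3.png

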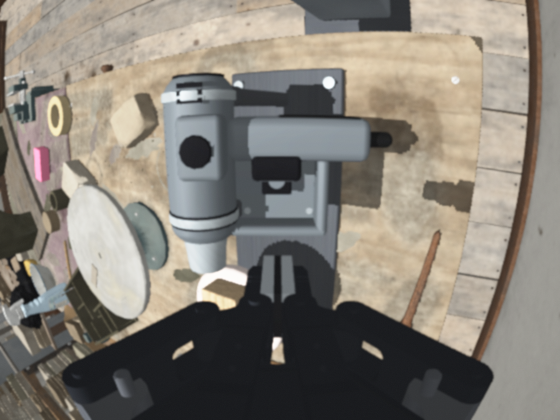

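The view shows the trigger at (277,167), the button at (277,190) and the guard bar at (277,231), with shut fingertips at the bottom. The handle-frame model fits: face at hx -65.5, y about 34. I'll check the profile across the opening.

```bash
python3 - <<'E'
from h import *
H=np.load('/tmp/w3h.npy');d=np.load('/tmp/w3.npz')['d']
for c in (268,277,286):
    print([(int(r),*H[r,c].round(0).astype(int).tolist()) for r in range(150,246,3)])
print([(c,*H[193,c].round(0).astype(int).tolist()) for c in range(226,340,4)])
o,u,y,n=HF();st=env.get_state();print('tip',(np.array(st['tool_pos'])-o)@np.c_[u,y,n]*1000)
plan([(W(-66,56,30),TR(),4),(W(-66,56,3),TR(),4)])
E
```

```text
[(150, -59, 9, 18), (153, -59, 11, 18), (156, -59, 13, 19), (159, -59, 16, 18), (162, -59, 18, 18), (165, -59, 20, 19), (168, -59, 23, 19), (171, -59, 25, 20), (174, -59, 28, 19), (177, -59, 30, 19), (180, -59, 33, 18), (183, -59, 40, -2), (186, -59, 43, -3), (189, -59, 45, -2), (192, -59, 48, -2), (195, -58, 54, -14), (198, -58, 57, -15), (201, -58, 59, -14), (204, -58, 62, -14), (207, -58, 65, -15), (210, -58, 68, -14), (213, -58, 70, -13), (216, -58, 74, -15), (219, -58, 76, -11), (222, -58, 75, -2), (225, -59, 75, 6), (228, -59, 77, 10), (231, -59, 79, 10), (234, -59, 81, 12), (237, -54, 143, -132), (240, -54, 148, -132), (243, -54, 152, -132)]
[(150, -66, 9, 18), (153, -66, 11, 18), (156, -66, 14, 17), (159, -66, 16, 18), (162, -66, 18, 18), (165, -66, 20, 18), (168, -66, 23, 19), (171, -66, 25, 19), (174, -66, 28, 17), (177, -66, 30, 20), (180, -66, 33, 18), (183, -66, 39, -1), (186, -66, 42, -1), (189, -66, 45, -3), (192, -66, 47, -1), (195, -66, 54, -15), (198, -66, 56, -13), (201, -66, 60, -15), (204, -66, 62, -15), (207, -66, 65, -14), (210, -66, 68, -14), (213, -66, 71, -1
[... 1049 characters left out ...]
 -14), (262, -53, 49, -3), (266, -57, 48, -1), (270, -60, 49, -2), (274, -64, 49, -2), (278, -67, 49, -2), (282, -71, 48, -1), (286, -74, 49, -2), (290, -78, 48, -1), (294, -82, 52, -14), (298, -85, 52, -14), (302, -89, 52, -13), (306, -93, 52, -16), (310, -96, 52, -15), (314, -100, 52, -15), (318, -101, 46, 9), (322, -104, 45, 10), (326, -107, 45, 10), (330, -128, 72, -93), (334, -132, 71, -90), (338, -137, 71, -88)]
tip [-65.46311445  54.79308734 127.76022691]
-0.3, 0.1, 24.4, 0, 0, 0, -0.3, 0.2, 24.5, 0, 0, 0, -0.2, 0.1, 24.4, 0, 0.001, 0, -0.3, 0.2, 24.5, 0, 0, 0, 
0, 0, 6.7, 0, 0, 0, 0, 0, 6.8, 0, 0, 0, 0, 0, 6.7, 0, 0, 0, 0, 0, 6.8, 0, 0, 0, 
end [501.6 148.2 121.6] 0.03482128675787316
```

drive_tool:
  plan: [0,0,24.5,0,0,0,0,0,24.5,0,0,0,0,0,24.5,0,0,0,0,0,24.5,0,0,0,0,0,8,0,0,0,0,0,6,0,0,0,0,0,6,0,0,0,0,0,6,0,0,0,0,0,0,0,0,0,0,0,0,0,0,0]

```text
clock: 13.18
tool_pos: [0.5001, 0.1487, 0.1222]
tool_rot: [-0.001, 0.97, -0.242, 0.0]
contact_force: [0.1, 0.1, -0.3]
width: 0.0004
grip_force: 0.0
```

```bash
cat >> h.py <<'E'
def tip():
    o,u,y,n=HF();st=env.get_state();A=np.c_[u,y,n]
    print('tip',((np.array(st['tool_pos'])-o)@A*1000).round(2),'F',(np.array(st['contact_force'])@A).round(2),'t',st['clock'],'rot',((Ro.from_quat(st['tool_rot']).inv()*Ro.from_matrix(TR())).as_rotvec()).round(4))
E
python3 -c "
from h import *
tip()"
```

```text
tip [-66.18  54.54   3.76] F [-0.23  0.1  -0.2 ] t 13.175 rot [-0.0012  0.0013  0.0019]
```

drive_tool:
  plan: [4,0,0,0,0,0,4,0,0,0,0,0,3,0,0,0,0,0,0,0,0,0,0,0]

```text
clock: 13.68
tool_pos: [0.4893, 0.1486, 0.1222]
tool_rot: [-0.001, 0.97, -0.242, 0.001]
contact_force: [3.8, -0.6, -1.1]
width: -0.0002
grip_force: 1.8
```

drive_tool:
  plan: [2,0,0,0,0,0,2,0,0,0,0,0,2,0,0,0,0,0,0,0,0,0,0,0]

```text
clock: 14.18
tool_pos: [0.4834, 0.1486, 0.1222]
tool_rot: [-0.001, 0.97, -0.242, 0.001]
contact_force: [5.5, 0.4, -1.6]
width: -0.0001
grip_force: 3.0
```

```bash
python3 -c "
from h import *
tip()"
```

```text
tip [-66.14  37.81   3.69] F [-1.08  5.55 -1.22] t 14.175 rot [-0.0011  0.0021  0.0015]
```

drive_tool:
  plan: [2,0,0,0,0,0,2,0,0,0,0,0,1,0,0,0,0,0,1,0,0,0,0,0,0,0,0,0,0,0]

```text
clock: 14.8
tool_pos: [0.4787, 0.1486, 0.1223]
tool_rot: [-0.001, 0.97, -0.242, 0.002]
contact_force: [13.8, -0.9, -2.8]
width: -0.0004
grip_force: 6.7
```

```bash
python3 -c "
from h import *
tip()"
```

```text
tip [-66.11  33.09   3.76] F [-0.48 13.84 -2.93] t 14.8 rot [-0.0011  0.0046  0.    ]
```

drive_tool:
  plan: [0.5,0,3,0,0,0,0,0,3,0,0,0,0,0,3,0,0,0,0,0,2,0,0,0,0,0,2,0,0,0,0,0,1,0,0,0,0,0,0,0,0,0]

```text
clock: 15.68
tool_pos: [0.4788, 0.1427, 0.1112]
tool_rot: [-0.001, 0.97, -0.242, 0.003]
contact_force: [14.1, 3.5, 5.4]
width: 0.0002
grip_force: 8.5
```

```bash
python3 -c "
from h import *
tip()"
```

```text
tip [-66.04  33.23  -8.79] F [-0.53 14.07  6.43] t 15.675 rot [ 0.0003  0.0067 -0.0006]
```

drive_tool:
  plan: [0,0,1.5,0,0,0,0,0,1.5,0,0,0,0,0,1,0,0,0,0,0,0,0,0,0]

```text
clock: 16.18
tool_pos: [0.4788, 0.1411, 0.1083]
tool_rot: [-0.001, 0.97, -0.241, 0.004]
contact_force: [10.1, 5.2, 10.8]
width: 0.0001
grip_force: 12.1
```

```bash
python3 -c "
from h import *
tip()"
```

```text
tip [-66.03  33.25 -12.1 ] F [ 0.45 10.15 12.01] t 16.175 rot [ 0.001   0.0072 -0.0007]
```

drive_tool:
  plan: [-1,0,0,0,0,0,-1,0,0,0,0,0,-1,0,0,0,0,0,-1,0,0,0,0,0,-1,0,0,0,0,0,0,0,0,0,0,0]

```text
clock: 16.92
tool_pos: [0.4817, 0.1411, 0.1082]
tool_rot: [-0.001, 0.97, -0.241, 0.001]
contact_force: [-1.9, 7.0, 15.8]
width: 0.0
grip_force: 11.3
```

```bash
python3 -c "
from h import *
tip()"
```

```text
tip [-66.08  36.1  -12.2 ] F [ 1.3  -1.87 17.25] t 16.925 rot [0.0009 0.003  0.0019]
```

drive_tool:
  plan: [-1,0,0,0,0,0,-1,0,0,0,0,0,-1,0,0,0,0,0,-1,0,0,0,0,0,-1,0,0,0,0,0,0,0,0,0,0,0]

```text
clock: 17.68
tool_pos: [0.485, 0.1411, 0.1081]
tool_rot: [-0.002, 0.97, -0.241, -0.001]
contact_force: [-13.1, 10.4, 19.6]
width: 0.0003
grip_force: 11.0
```

```bash
python3 -c "
from h import *
tip()"
```

```text
tip [-66.11  39.42 -12.3 ] F [  0.06 -13.08  22.21] t 17.675 rot [ 0.0009 -0.0003  0.0038]
```

drive_tool:
  plan: [-1,0,-0.7,0,0,0,-1,0,-0.7,0,0,0,-1,0,0,0,0,0,-1,0,0,0,0,0,0,0,0,0,0,0]

```text
clock: 18.3
tool_pos: [0.4895, 0.1412, 0.1082]
tool_rot: [-0.001, 0.97, -0.242, -0.001]
contact_force: [-6.0, 4.7, 9.1]
width: 0.0002
grip_force: 5.3
```

```bash
python3 -c "
from h import *
tip()"
```

```text
tip [-66.17  43.87 -12.11] F [ 0.15 -6.04 10.19] t 18.3 rot [-0.0002 -0.0004  0.0032]
```

drive_tool:
  plan: [-1,0,-2,0,0,0,-1,0,-2,0,0,0,-2,0,-2,0,0,0,-3,0,-3,0,0,0,-2,0,-6,0,0,0,0,0,-15,0,0,0,0,0,-30,0,0,0,0,0,-35,0,0,0,0,0,-35,0,0,0,0,0,0,0,0,0,0,0,0,0,0,0]

```text
clock: 19.68
tool_pos: [0.4994, 0.2021, 0.2218]
tool_rot: [-0.001, 0.97, -0.243, 0.0]
contact_force: [0.2, -0.5, 0.3]
width: 0.0
grip_force: 0.0
```

```bash
python3 - <<'E'
from h import *
tip()
im,d,P=look('wrist');save(im,'w4.png')
o,u,y,n=HF();H=(P-o)@np.c_[u,y,n]*1000
m=(d>0)&(np.abs(H[...,0]+66)<8)&(H[...,1]>0)&(H[...,1]<85)&(H[...,2]>-20)&(H[...,2]<30)
q=H[m]
for a in range(4,84,2):
    k=q[(q[:,1]>=a)&(q[:,1]<a+2)]
    if len(k):print((a,round(float(np.median(k[:,2])),1)),end=' ')
print()
m=(d>0)&(np.abs(P[...,2]-.142)<.006)&(np.hypot(P[...,0]-.646,P[...,1]-.089)<.08);print(m.sum(),P[m].mean(0))
E
```

```text
tip [-66.55  53.81 116.74] F [0.6  0.24 0.07] t 19.675 rot [-0.0014  0.001   0.0023]
(4, 18.7) (6, 18.4) (8, 18.6) (10, 18.4) (12, 18.2) (14, 18.6) (16, 18.3) (18, 18.3) (20, 18.6) (22, 18.4) (24, 18.3) (26, 17.0) (28, 15.7) (34, -11.1) (36, -10.9) (38, -10.8) (40, -10.9) (42, -10.8) (44, -11.4) (46, -11.3) (48, -11.8) (50, -14.3) (52, -14.3) (54, -14.3) (56, -14.3) (58, -14.2) (60, -14.3) (62, -14.3) (64, -14.3) (66, -14.4) (68, -14.5) (70, -14.3) (72, -14.3) (74, -3.6) (76, 9.5) (78, 10.3) (80, 10.6) (82, 9.9) 
231 [0.60155976 0.09003733 0.13999469]
```

View pics/w4.png

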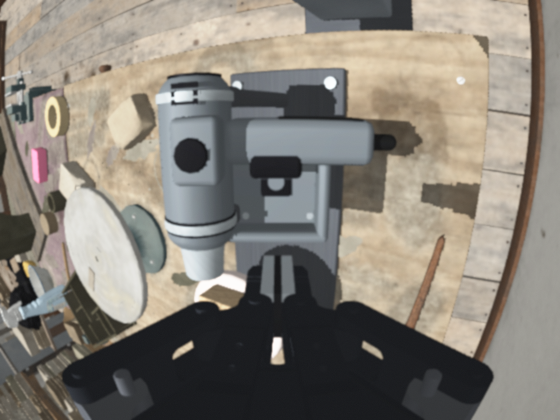

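The trigger at (275,167) is held in (face about 27, was 34) and the button at (276,186) is in. Backing off, then a final check of the block and lock from the side camera.

drive_tool:
  plan: [0,0,-40,0,0,0,0,0,-40,0,0,0,0,0,-20,0,0,0,0,0,0,0,0,0,0,0,0,0,0,0,0,0,0,0,0,0]

```text
clock: 20.48
tool_pos: [0.4992, 0.2483, 0.3094]
tool_rot: [-0.001, 0.97, -0.243, -0.0]
contact_force: [0.0, -0.2, 0.5]
width: 0.0002
grip_force: 0.0
```

```bash
python3 - <<'E'
from h import *
for c in ['side','wrist']:
    im,d,P=look(c);save(im,c+'5.png')
    o,u,y,n=HF();H=(P-o)@np.c_[u,y,n]*1000
    m=(d>0)&(np.abs(H[...,0]+66)<10)&(H[...,1]>16)&(H[...,1]<50)&(H[...,2]>-20)&(H[...,2]<30);q=H[m]
    print(c,[(a,round(float(np.median(k[:,2])),1)) for a in range(16,50,3) if len(k:=q[(q[:,1]>=a)&(q[:,1]<a+3)])])
    m=(d>0)&(np.abs(P[...,2]-.142)<.005)&(np.hypot(P[...,0]-.646,P[...,1]-.089)<.07);q=P[m]
    if len(q)>9:print('block',len(q),cv2.minAreaRect((q[:,:2]*1000).astype(np.float32)),np.percentile(q[:,2],[5,95]))
    if c=='side':
        save(cv2.resize(im[180:330,240:440],(800,600),interpolation=cv2.INTER_CUBIC),'crop5.png')
        for t in ['large_mould','small_mould']:
            for r in models.outline_of(c,t)[:2]: print(t,r['pixel'],np.median(P[r['region']],0).round(3))
E
```

```text
side [(16, 15.8), (19, -15.3), (22, 14.6), (25, 5.1), (28, 5.3), (31, -12.4), (34, -12.7), (37, -12.9), (40, -13.3), (43, -12.0), (46, -13.0), (49, -14.1)]
block 507 ((646.386962890625, 87.60281372070312), (90.73458099365234, 46.76557922363281), 0.04199428856372833) [0.13894337 0.1450321 ]
large_mould [253.7, 193.9] [ 0.562 -0.417  0.036]
small_mould [322.8, 221.7] [ 0.439 -0.18   0.028]
wrist [(16, 18.2), (19, 18.4), (22, 18.4), (25, 17.7), (28, 14.4), (31, -11.2), (34, -11.0), (37, -11.0), (40, -11.0), (43, -11.5), (46, -11.6), (49, -11.4)]
block 1335 ((642.919677734375, 90.24409484863281), (45.50752258300781, 85.97852325439453), 88.79846954345703) [0.13992054 0.14302607]
```

View pics/crop5.png

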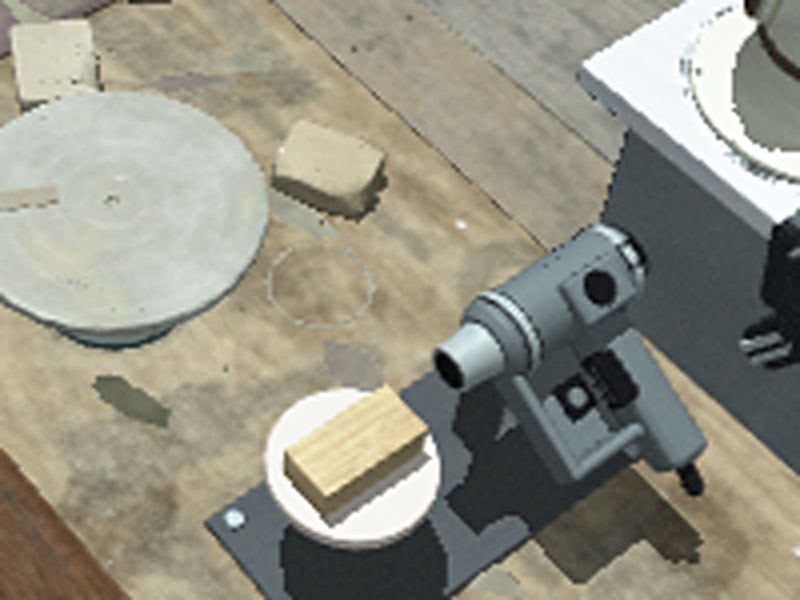

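The block lies flat and centred on the plate (crop (355,455)), the trigger at (610,378) and button at (573,398) are both held in, and the moulds have not moved. Handing in.

```bash
python3 -c "
from h import *
print(env.hand_in())"
```

```text
the job is handed in; nothing more can be done
None
```

The wooden block lies flat in the middle of the drying plate, the heat gun's trigger is held in by the lock-on button, the two moulds are where they were, and the job is handed in at about 21 s (the verdict was not reported).

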